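Find the loading notch of a vial sampler by feel and lock it

TASK

The vial carousel of the bench sampler has to be locked at its loading position, which is not marked: take the knob in the middle of the carousel and turn it slowly clockwise until you feel the torque dip as the hidden notch comes in, leave the carousel resting in that notch, then gently press the lock pin beside it fully home and let go. Leave everything else on the bench undisturbed.

Things in the scene. Friction and masses are not known exactly. Their poses are not given: they have to be found in the camera images.
- sampler: White instrument housing fixed on the bench, 240 x 340 x 60 mm (its own x, y, z), origin at the centre of its underside, z up. On its deck (60 mm up) are the carousel, axis vertical at own (0, +45 mm), and the lock pin at own (0, -85 mm).
- carousel (a joint): Angle of the vial carousel, rad, growing clockwise seen from above; at 0 the knob's bar lies along the housing's own x. Starts between 0 and 0.3, can go from -0.3 to 2.2. One hidden notch, different every time, lies between 0.65 and 1.3. Let go within about 0.03 rad of its centre, the carousel settles there by itself. Faster than 1.2 rad/s spills the vials.
- disc (a point): Centre of the disc's top: 170 mm diameter, 74 mm above the bench, 12 vials on it up to 84 mm. While turning it drags with 0.1 N m (standing still, friction holds up to 0.1 either way). At the notch a spring ball drops in: over the last 0.07 rad the torque shifts by about 0.2 N m in the sense of turning, then jumps by 0.4 to 0.8 against it, and is normal again 0.07 rad on.
- knob (a point): Grasping point on the carousel's axis, 105 mm above the bench, x along the bar: middle of a black upright bar, 34 mm long, 12 mm thick, from 85 to 118 mm above the bench, on a round hub of 40 mm diameter. Turns with the disc. Grip it from above across its 12 mm, firmly (60 N or more). Nothing else of the carousel rises above 85 mm.
- pin_top (a point): Centre of the flat top of the lock pin: a steel mushroom cap of 26 mm diameter, 84 mm above the bench when up and 74 mm when home, over a dark collar of 32 mm diameter whose top is at 70 mm. It slides straight down against 3 N of friction and stays where it is left.
- pin (a joint): How far the lock pin is pressed in, m: 0 up, 0.010 fully home. With the carousel within about 0.05 rad of its notch it goes all the way; otherwise it meets solid metal after 1.5 to 3 mm. More than 25 N damages it.
- jar: small white pot on the sampler's deck, a bystander
- amber_bottle: amber reagent bottle, a bystander
- flask: conical flask, a bystander
- beaker: glass beaker, a bystander
- wash_bottle: white wash bottle, a bystander
- stopper: black rubber stopper on the sampler's deck, a bystander
- dish: low glass dish, a bystander

How it is judged:
At the end, for the whole second after the job is handed in: The lock pin is home (at least 8.5 of its 10 mm), which is only possible with the carousel in its notch, and the carousel is at rest (value of joint pin above 0.0085 m and not (velocity of joint carousel above 0.05 rad/s) and not (velocity of joint carousel below -0.05 rad/s)); the robot touches nothing.
It fails at once if the lock pin was pressed with more than 25 N (contact force between any of the fingers, the arm and pin above 25 N).
It fails at once if the carousel was turned faster than 1.2 rad/s (velocity of joint carousel above 1.2 rad/s or velocity of joint carousel below -1.2 rad/s).
It fails at once if a bystander was disturbed (moved more than 20 mm or tipped) (distance of any of jar, amber_bottle, flask, beaker, wash_bottle, stopper, dish from where it was at the start of the episode above 0.02 m or angle between any of jar, amber_bottle, flask, beaker, wash_bottle, stopper, dish's own z axis and vertical above 0.5 rad).
It also fails if it takes over 58 s, if anything falls off the work surface, if the arm or the gripper's body presses on something with over 40 N, if the wrist force passes 120 N, or if a joint passes its speed limit or range.

ROBOT

A 6-joint arm with a two-finger parallel gripper is mounted at the origin on the work surface. World frame = base frame: x ahead of the robot, y to its left, z up, the work surface at z = 0. Lengths are in m, angles in rad, forces in N, time in s.
With the tool pointing down it reaches from about 0.275 to 0.75 m from the base axis. Payload 10.2 kg.
Tool frame: the origin (TCP) lies at the very end of the fingers, on their centre line; the grasp point (between the pads) lies manip.grip_depth behind it (manip.grip_depth is the distance from the TCP to the grasp point, in m); z points along the fingers, y is the line along which they close (so a half turn about z gives the same grasp; the last joint's range is limited). The gripper opens to 85 mm and grips with 20 to 120 N. Pads are 22 mm wide; open, the fingers measure 114 mm over their backs; the gripper's body (76 mm by 85 mm) begins 54 mm behind the grasp point. The pads swing forward as they close: fully open they stand 13 mm farther back than shut.
Start: joints at [-1.367, 0.313, 1.498, -0, 1.331, -0.223], TCP at [0.217, -0.478, 0.231] pointing down, gripper open.
Joint ranges: [-2.94, 2.94], [-0.97, 2.17], [0.19, 2.56], [-1.23, 4.37], [0.02, 3.11], [-2.88, 2.88]. Speed limits (rad/s): [2.39, 2.39, 3.01, 3.14, 3.14, 3.14].

INTERFACE

Orientations are given as [roll, pitch, yaw] about the fixed x, y, z axes, in that order (R = Rz(yaw) Ry(pitch) Rx(roll)).
In Python, from station import manip gives the robot as it stands. Calls block until the motion is done:
- manip.move_to(position, orientation): joint-space move of the TCP to a pose.
- manip.move_l(position, orientation=None, max_speed=0.15, guard=None): straight line of the TCP; orientation=None keeps the orientation; max_speed is the mean speed in m/s. With guard (N) it stops when the force on the tool has changed by that much, and returns True; else False.
- manip.goto_joints(angles): joint-space move.
- manip.ungrasp() and manip.grab(): open the fingers fully, or close them until they stop; the grip force is fixed at half the most.
- manip.pause(seconds).
- manip.inverse_kinematics(position, orientation): joint angles nearest the present ones, or None.
- manip.get_state(): the state.
- manip.grab_frame(name): name is "scene" or "top" or "wrist"; returns (picture, depth): 480x640x3 uint8, red, green, blue; 480x640 float32, m along the optical axis (not along the pixel's ray), 0 where there is no reading.
- manip.get_calibration(name): a dict with "K" (3x3 intrinsics, pixels), "D" ([k1, k2, p1, p2, k3] as OpenCV has them; the pictures are not rectified), "T" (4x4, takes a point from camera to world coordinates). Camera axes: x right, y down, z forward; pixel columns grow to the right and rows downward; lengths in m; the calibration is good to about 2 mm. A picture is of the moment at which its call begins: read the wrist's pose just before it. get_calibration takes no time and is no camera call; for the wrist camera it gives the pose at the moment of the call.
A pose or a line that the arm cannot do raises manip.Unreachable and nothing moves.
- manip.finish_job(): hands the job in; it is judged then, once.
The state is a dict: "clock": time; "joint_pos": joint angles; "qd": joint speeds; "joint_torque": joint torques, N m; "ee_pos": TCP position; "orientation": TCP orientation; "contact_force": force on the tool from outside, world axes, zero at the start; "torque": the same for the moment, N m; "gripper_width": opening from 0.0 (shut) to 1.0 (fully open); "gripper_force": force on a finger pad.
Only numpy, scipy, OpenCV 4.12 (cv2) and the standard library are available. Lean on these libraries where they do the work, as an engineer would, in place of code of your own. Each camera call takes 0.05 s, during which the arm holds its last target. There are 200 camera calls.

## Working session

There is one attempt and no reset: what is moved stays moved. The work goes in short steps, each a Python script; the robot and the scene stay as the last script left them, time stands still between calls to the robot, and variables do not carry over. Pictures are saved under pics/ and viewed, at most 10 in all, crops included, and the job is handed in when it is done.

```bash
ls; mkdir -p pics
python3 - <<'E'
from station import manip
import cv2,numpy as np
for n in ("top","scene"):
    p,d=manip.grab_frame(n); cv2.imwrite(f"pics/{n}0.png",p[:,:,::-1]); np.save(f"{n}0.npy",d)
    c=manip.get_calibration(n); print(n,c["K"],c["D"],c["T"])
s=manip.get_state();print(s,manip.grip_depth)
E
```

```text
pics
top [[617.07988253   0.         323.48887197]
 [  0.         617.07988253 237.33740802]
 [  0.           0.           1.        ]] [-0.05497338  0.          0.          0.          0.        ] [[-0.00939886 -0.98862975  0.15007627  0.32301861]
 [-0.99987467  0.00737953 -0.01400659  0.02044384]
 [ 0.01273984 -0.15018911 -0.9885752   1.44834171]
 [ 0.          0.          0.          1.        ]]
scene [[447.51059133   0.         312.05941921]
 [  0.         447.51059133 244.37185495]
 [  0.           0.           1.        ]] [-0.06764506  0.          0.          0.          0.        ] [[ 0.8749651   0.25407541 -0.41216715  0.89108844]
 [ 0.48405532 -0.47878752  0.73242949 -0.67525569]
 [-0.01124816 -0.84036194 -0.54190893  0.58890354]
 [ 0.          0.          0.          1.        ]]
{'clock': 0.1, 'joint_pos': array([-1.36740744e+00,  3.13386548e-01,  1.49834502e+00, -2.13425023e-05,
        1.33102067e+00, -2.23405632e-01]), 'qd': array([ 3.40181733e-04, -1.19546561e-03, -3.51254818e-03,  8.87260957e-04,
       -5.40263151e-05,  2.44850826e-04]), 'joint_torque': array([ 2.63318318e-03, -4.12899041e+01, -2.60144806e+01, -1.60466516e-04,
        3.07041380e-03,  1.12158457e-05]), 'ee_pos': array([ 0.21725997, -0.47768334,  0.2308022 ]), 'orientation': array([-3.14045730e+00, -2.36696585e-04,  4.26799466e-01]), 'contact_force': array([0.14385397, 0.40221796, 0.68156328]), 'torque': array([0.03295294, 0.00711467, 0.00826664]), 'gripper_force': 0.0, 'gripper_width': 0.9997652592793769} 0.0187
```

View pics/top0.png

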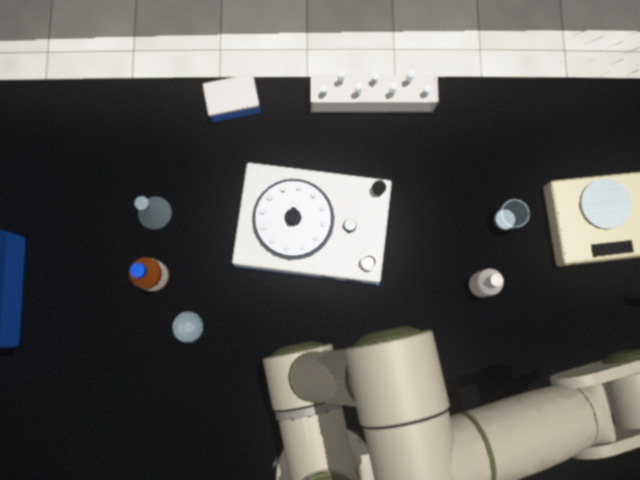

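View pics/scene0.png

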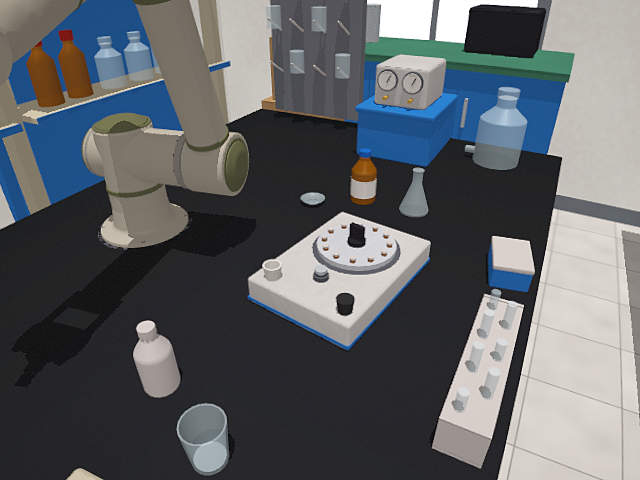

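Top view: the carousel is at about (293,217), the pin at (350,225), the jar at (368,263) and the stopper at (378,187). Scene view confirms the layout. The housing's own y runs along roughly world +y. Next I'll get rough positions and move to a closer wrist view.

```bash
cat > h.py <<'E'
from station import manip
import cv2,numpy as np
def ray(c,uv,z):
    x,y=cv2.undistortPoints(np.array([[uv]],float),c["K"],c["D"])[0,0]
    d=c["T"][:3,:3]@[x,y,1]; o=c["T"][:3,3]
    return o+d*(z-o[2])/d[2]
E
python3 - <<'E'
from h import *
c=manip.get_calibration("top")
dk=ray(c,(293,217),.074); pn=ray(c,(350,225),.084); print(dk,pn,ray(c,(368,263),.09),ray(c,(378,187),.09))
y=dk-pn; psi=np.arctan2(y[1],y[0])-np.pi/2; print("housing yaw",psi)
m=(dk+pn)/2
w=manip.get_calibration("wrist"); s=manip.get_state(); print(w["T"],w["K"],s["ee_pos"])
# wrist camera offset in tool frame
from scipy.spatial.transform import Rotation as R
Rt=R.from_euler('xyz',s["orientation"]).as_matrix(); print(Rt.T@(w["T"][:3,3]-s["ee_pos"]),Rt.T@w["T"][:3,:3])
E
```

```text
[0.57872797 0.06954133 0.074     ] [ 0.55770824 -0.05866702  0.084     ] [ 0.47098562 -0.09688491  0.09      ] [ 0.64332448 -0.12303292  0.09      ]
housing yaw -0.1625040733400276
[[ 0.41421846 -0.86739297 -0.27577618  0.28927333]
 [-0.91017683 -0.3951131  -0.12435346 -0.44653728]
 [-0.00109946  0.30251459 -0.95314412  0.37243161]
 [ 0.          0.          0.          1.        ]] [[388.36461558   0.         319.49300987]
 [  0.         388.36461558 242.59271089]
 [  0.           0.           1.        ]] [ 0.21725997 -0.47768334  0.2308022 ]
[ 0.07848016  0.00129773 -0.14161239] [[ 2.84515683e-04 -9.53072932e-01 -3.02740657e-01]
 [ 9.99999959e-01  2.60318527e-04  1.20278292e-04]
 [-3.58249829e-05 -3.02740679e-01  9.53072967e-01]]
```

Run:
```python
from h import *
s=manip.get_state(); p=s["ee_pos"].copy(); p[2]=.33
manip.move_l(p)
manip.move_to([.573,.035,.27],[np.pi,0,2.84])
c=manip.get_calibration("wrist"); np.save("w1.npy",c["T"])
p,d=manip.grab_frame("wrist"); cv2.imwrite("pics/w1.png",p[:,:,::-1]); s=manip.get_state(); print(s["clock"],s["joint_pos"],s["ee_pos"],s["orientation"])
```

```text
3.2 [-1.44383215e-01  3.99870028e-01  1.27530905e+00 -7.72859634e-05
  1.46626949e+00 -1.41201112e+00] [0.57305401 0.03418386 0.27007132] [-3.14153954e+00  1.54426223e-04  2.83843229e+00]
```

View pics/w1.png

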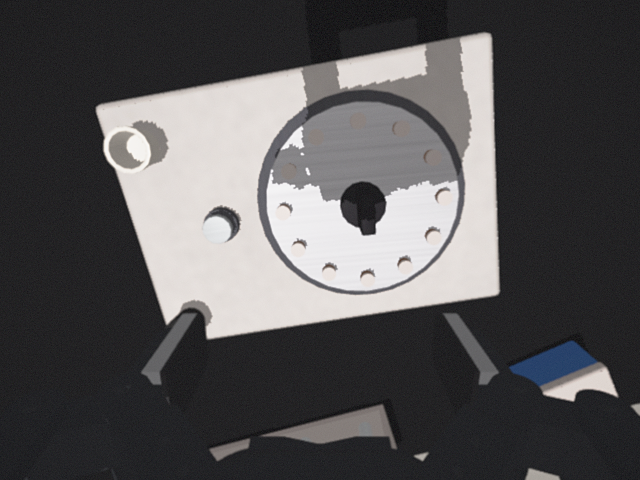

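Wrist view: the disc is centred near (362,192), the knob bar runs from about (360,190) to (369,234), and the pin cap is at about (217,229). I'll use wrist depth to isolate the bar's top, the disc and the cap by height.

```bash
cat >> h.py <<'E'
def cloud(c,d):
    v,u=np.mgrid[0:480,0:640]
    n=cv2.undistortPoints(np.stack([u,v],-1).reshape(-1,1,2).astype(float),c["K"],c["D"]).reshape(480,640,2)
    P=np.dstack([n*d[...,None],d])
    return P@c["T"][:3,:3].T+c["T"][:3,3]
E
python3 - <<'E'
from h import *
c=manip.get_calibration("wrist")
p,d=manip.grab_frame("wrist"); W=cloud(c,d); ok=d>0
g=cv2.cvtColor(p,cv2.COLOR_RGB2GRAY)
def near(x,y,r): return ok&(np.hypot(W[...,0]-x,W[...,1]-y)<r)
b=near(.579,.07,.035)
print("z hist",np.histogram(W[b][:,2],bins=np.arange(.06,.13,.005)))
t=b&(W[...,2]>.108)&(W[...,2]<.126)
q=W[t][:,:2].astype(np.float32); r=cv2.minAreaRect(q); print("bar",len(q),r,q.mean(0),np.median(W[t][:,2]))
e=np.linalg.svd(q-q.mean(0))[2][0] if len(q)<4000 else 0; print("dir",e,np.arctan2(e[1],e[0]))
k=near(.558,-.059,.03); print("z pin",np.histogram(W[k][:,2],bins=np.arange(.05,.1,.004)))
# cap by ray: bright blob
t=(k&(W[...,2]>.079)).astype(np.uint8); m=cv2.moments(t,True); uv=(m['m10']/m['m00'],m['m01']/m['m00']); print("pin",m['m00'],uv,ray(c,uv,.084),W[t>0].mean(0))
# disc edge: white disc inside dark ring -> hull of points at disc height
t=near(.579,.07,.11)&(W[...,2]>.069)&(W[...,2]<.08)
print("disc",cv2.minEnclosingCircle(W[t][:,:2].astype(np.float32)),t.sum())
dk=(g<90)&near(.579,.07,.1);
E
```

```text
z hist (array([   0,    0, 3002,   46,  860,   98,   33,   32,   37,   37,   48,
        628,    0,    0]), array([0.06 , 0.065, 0.07 , 0.075, 0.08 , 0.085, 0.09 , 0.095, 0.1  ,
       0.105, 0.11 , 0.115, 0.12 , 0.125, 0.13 ]))
bar 693 ((0.5791357159614563, 0.0711345300078392), (0.012211544439196587, 0.033900532871484756), 77.77346801757812) [0.57798254 0.0709315 ] 0.1167363570156677
dir [ 0.9777222  -0.20990287] -0.21147561
z pin (array([   0,  180, 1945,   47,  274,   23,   16,  107,  561,    0,    0,
          0]), array([0.05 , 0.054, 0.058, 0.062, 0.066, 0.07 , 0.074, 0.078, 0.082,
       0.086, 0.09 , 0.094, 0.098]))
pin 1031.0 (152.16294859359846, 316.77594568380215) [ 0.62289162 -0.14622257  0.084     ] [ 0.55986111 -0.04742391  0.17586045]
disc ((0.579636812210083, 0.07071967422962189), 0.08499515056610107) 24154
```

Run:
```python
from h import *
c=manip.get_calibration("wrist"); p,d=manip.grab_frame("wrist"); W=cloud(c,d)
t=(np.hypot(W[...,0]-.558,W[...,1]+.059)<.025)&(W[...,2]>.08)&(W[...,2]<.09)
print("pin",cv2.minEnclosingCircle(W[t][:,:2].astype(np.float32)),t.sum(),np.median(W[t][:,2]))
o=[np.pi,0,np.pi-.213]
manip.move_to([.5793,.071,.16],o)
manip.move_l([.5793,.071,.089],o,max_speed=.08,guard=8)
print(manip.get_state()["ee_pos"])
manip.grab(); manip.pause(.2)
def show():
    s=manip.get_state(); print(round(s["clock"],2),s["joint_pos"][[0,5]].round(4),"yaw",s["orientation"][2].round(4),"T",s["torque"].round(3),"F",s["contact_force"].round(1),"w",round(s["gripper_width"],3),round(s["gripper_force"],1),"qd6",s["qd"][5].round(3))
show()
q=manip.get_state()["joint_pos"].copy()
for i in range(4):
    q[5]+=.02; manip.goto_joints(q); show()
```

```text
pin ((0.5619961619377136, -0.05739058554172516), 0.012998335994780064) 644 0.08292743547108777
[0.57962641 0.07098747 0.08956633]
5.74 [-0.0782 -1.4365] yaw 2.9288 T [ 0.751 -0.004  0.091] F [0.6 5.4 2.7] w 0.126 60.0 qd6 -0.001
5.99 [-0.0782 -1.4166] yaw 2.9088 T [ 0.286  0.001 -0.02 ] F [0.9 2.9 1.6] w 0.131 59.9 qd6 -0.005
6.24 [-0.0782 -1.3968] yaw 2.889 T [ 0.251  0.046 -0.144] F [0.3 4.  2.1] w 0.132 59.9 qd6 -0.002
6.49 [-0.0783 -1.3768] yaw 2.869 T [ 0.262  0.073 -0.118] F [-0.   2.4  2.6] w 0.127 59.9 qd6 -0.002
6.74 [-0.0783 -1.3569] yaw 2.849 T [ 0.192  0.123 -0.111] F [0.2 1.7 2.7] w 0.133 59.9 qd6 -0.004
```

Run:
```python
from h import *
q=manip.get_state()["joint_pos"].copy()
psi=-.134; log=[]
th=lambda s: psi+np.pi-s["orientation"][2]
s=manip.get_state()
while th(s)<1.42:
    q[5]+=.04 if th(s)<.55 else .015
    manip.goto_joints(q); s=manip.get_state()
    log.append((th(s),s["torque"][2],s["joint_torque"][5])); print(np.round(log[-1],3))
    if th(s)>.5 and s["torque"][2]<-.33: break
np.save("log.npy",log); print(s["clock"],s["gripper_width"],s["ee_pos"])
```

```text
[ 0.198 -0.261 -0.107]
[ 0.237 -0.18  -0.09 ]
[ 0.277 -0.228 -0.136]
[ 0.317 -0.205 -0.092]
[ 0.357 -0.229 -0.127]
[ 0.397 -0.193 -0.085]
[ 0.437 -0.21  -0.145]
[ 0.477 -0.191 -0.111]
[ 0.517 -0.189 -0.139]
[ 0.557 -0.155 -0.11 ]
[0.572 0.072 0.058]
[0.587 0.041 0.017]
[ 0.602 -0.03   0.034]
[ 0.617 -0.045 -0.004]
[0.632 0.002 0.019]
[0.646 0.006 0.041]
[ 0.662 -0.014  0.007]
[ 0.677 -0.016  0.028]
[ 0.692  0.008 -0.006]
[ 0.707 -0.012  0.016]
[0.722 0.096 0.04 ]
[ 0.737 -0.062  0.005]
[ 0.752 -0.01   0.028]
[ 0.767 -0.026 -0.006]
[0.782 0.016 0.017]
[ 0.797 -0.05   0.04 ]
[ 0.812 -0.056  0.006]
[ 0.827 -0.036  0.03 ]
[ 0.842 -0.04  -0.005]
[ 0.857 -0.004  0.018]
[0.872 0.02  0.04 ]
[ 0.887 -0.018  0.004]
[0.902 0.013 0.026]
[ 0.917 -0.081 -0.008]
[ 0.932 -0.027  0.015]
[ 0.947 -0.093  0.038]
[ 0.962 -0.001  0.003]
[ 0.977 -0.014  0.026]
[ 0.992 -0.017 -0.008]
[ 1.007 -0.03   0.014]
[ 1.022 -0.022  0.039]
[ 1.037 -0.025  0.003]
[ 1.052 -0.01   0.026]
[ 1.067 -0.037 -0.008]
[ 1.082 -0.063  0.015]
[ 1.097 -0.005  0.039]
[ 1.112e+00 -3.700e-02  1.000e-03]
[ 1.127e+00 -6.700e-02 -1.000e-03]
[ 1.142 -0.114 -0.13 ]
[ 1.157 -0.124 -0.114]
[ 1.172 -0.183 -0.148]
[ 1.187 -0.208 -0.204]
[ 1.202 -0.157 -0.151]
[1.216 0.029 0.125]
[1.231 0.349 0.43 ]
[1.245 0.646 0.677]
[ 1.261 -0.005 -0.018]
[1.276 0.056 0.103]
[ 1.292 -0.03  -0.057]
[1.307 0.015 0.009]
[ 1.322 -0.003  0.01 ]
[ 1.336e+00 -1.000e-03  3.300e-02]
[ 1.352 -0.031 -0.003]
[1.367 0.008 0.019]
[1.381 0.008 0.044]
[1.397 0.054 0.009]
[ 1.411 -0.004  0.032]
[ 1.427 -0.036 -0.003]
23.7417 0.13174678708836354 [0.57804206 0.07040161 0.08920288]
```

The notch is clear. The torque dips from 1.14 to 1.20, crosses zero at about 1.21, rises against the turn, and pops out at 1.26. I'll go back in slowly while watching the torque.

Run:
```python
from h import *
q=manip.get_state()["joint_pos"].copy()
th=lambda s: -.134+np.pi-s["orientation"][2]
s=manip.get_state(); seen=False
while th(s)>1.19:
    q[5]-=.04 if th(s)>1.33 else .01
    manip.goto_joints(q); s=manip.get_state(); T=s["joint_torque"][5]
    print(np.round((th(s),s["torque"][2],T),3))
    if T>.09 and th(s)<1.29: seen=True
    if seen and T<.03: break
print(s["clock"],s["gripper_width"])
```

```text
[1.386 0.277 0.1  ]
[1.347 0.271 0.126]
[1.308 0.155 0.03 ]
[1.297 0.092 0.092]
[ 1.287 -0.055 -0.076]
[1.276 0.049 0.027]
[1.266 0.08  0.041]
[1.256 0.131 0.05 ]
[1.246 0.188 0.102]
[1.236 0.082 0.09 ]
[1.226 0.153 0.136]
[ 1.217 -0.056 -0.014]
26.7417 0.129929189468514
```

Run:
```python
from h import *
manip.ungrasp(); s=manip.get_state(); p=s["ee_pos"].copy(); p[2]=.19
manip.move_l(p)
o=[np.pi,0,np.pi-.3]
manip.move_to([.5620,-.0574,.24],o)
c=manip.get_calibration("wrist"); im,d=manip.grab_frame("wrist"); W=cloud(c,d)
cv2.imwrite("pics/w2.png",im[:,:,::-1])
def pts(x,y,r,a,b): return W[(np.hypot(W[...,0]-x,W[...,1]-y)<r)&(W[...,2]>a)&(W[...,2]<b)][:,:2].astype(np.float32)
q=pts(.579,.071,.03,.108,.124); r=cv2.minAreaRect(q)
e=np.linalg.svd(q-q.mean(0))[2][0]; print("bar",r,"theta",-.134-np.arctan2(e[1],e[0]))
print("pin",cv2.minEnclosingCircle(pts(.562,-.0574,.022,.08,.09)))
manip.grab(); s=manip.get_state(); print(s["clock"],s["gripper_width"],s["ee_pos"])
```

```text
bar ((0.5792044997215271, 0.07044142484664917), (0.012416397221386433, 0.03401307761669159), 13.297736167907715) theta 1.2010217
pin ((0.5617302656173706, -0.05770435929298401), 0.01296296063810587)
30.2583 6.812876718540308e-05 [ 0.5620098  -0.05740678  0.23999777]
```

View pics/w2.png

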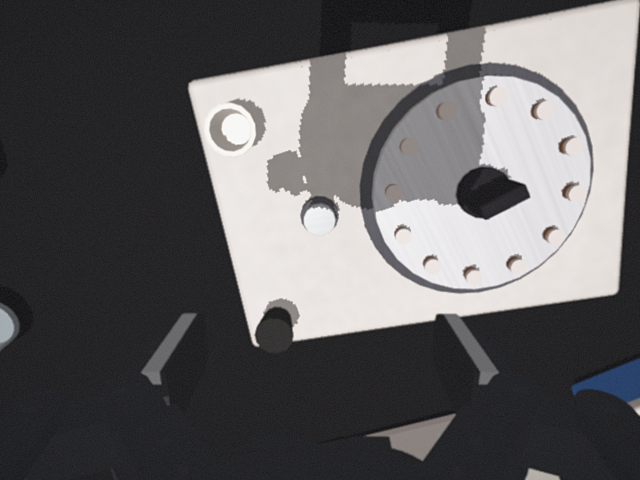

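The picture shows the knob bar turned, centred near (485,192), at θ≈1.20 as the torque indicated. The pin cap is at (319,217) with nothing around it. Now the press.

Run:
```python
from h import *
manip.move_l([.5619,-.0576,.092],max_speed=.12)
manip.pause(.2)
f0=manip.get_state()["contact_force"][2]
hit=False
z=.090
while z>.0715 and not hit:
    z-=.001
    hit=manip.move_l([.5619,-.0576,z],max_speed=.01,guard=9)
    s=manip.get_state(); F=s["contact_force"][2]-f0
    print(round(z,4),s["ee_pos"][2].round(4),F.round(2),hit)
    if abs(F)>10: break
print(s["clock"])
```

```text
0.089 0.0889 -0.61 False
0.088 0.0879 -1.26 False
0.087 0.0869 -0.31 False
0.086 0.0859 -0.82 False
0.085 0.0849 -0.28 False
0.084 0.084 -0.62 False
0.083 0.083 0.22 False
0.082 0.0819 -0.42 False
0.081 0.0809 0.07 False
0.08 0.0799 -0.9 False
0.079 0.0789 0.29 False
0.078 0.0779 0.26 False
0.077 0.0769 -0.96 False
0.076 0.0759 -1.08 False
0.075 0.0749 -0.36 False
0.074 0.074 1.43 False
0.073 0.0739 10.52 False
36.2917
```

The pin met a hard stop at 0.0739, which is the home height. I'll lift off and verify.

Run:
```python
from h import *
manip.move_l([.5619,-.0576,.24],max_speed=.12)
manip.pause(.2)
c=manip.get_calibration("wrist"); im,d=manip.grab_frame("wrist"); W=cloud(c,d)
z=W[np.hypot(W[...,0]-.5618,W[...,1]+.0577)<.009][:,2]; print("cap z",np.median(z[z<.1]))
q=W[(np.hypot(W[...,0]-.579,W[...,1]-.071)<.03)&(W[...,2]>.108)&(W[...,2]<.124)][:,:2].astype(np.float32); print(cv2.minAreaRect(q))
ok=abs(np.median(z[z<.1])-.073)<.0015; s=manip.get_state();print(s["clock"],ok)
if ok: print(manip.finish_job())
```

```text
cap z 0.07290079677963801
((0.5790638327598572, 0.07085338234901428), (0.01232133898884058, 0.03405795618891716), 13.426753044128418)
38.0833 True
the job is handed in; nothing more can be done
None
```

The job is handed in at about 38 s: the carousel rests in its notch at about 1.20 rad and the lock pin is fully home (cap 10 mm lower by wrist depth, about 10.5 N at the stop), but I overran the notch once and turned back into it, and carousel speed as it popped out, like the bystanders, was not checked afterwards.

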